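Strip a dry-fitted roller unit and put its parts away

TASK

Take the trial-fitted roller unit on the round rubber mat apart and put every part away: the bolt fully down in the free hole of the wooden bolt block, the white roller over the spindle that holds a white roller, the black wheel over the spindle that holds a black wheel, and the steel flange flat in the round green nest with its hub up, lowered gently and not dropped. Leave the loose hex nut and the hammer where they lie, and let go of everything at the end.

Things in the scene. Friction and masses are not known exactly. Their poses are not given: they have to be found in the camera images.
- bolt: Steel flanged hex bolt, top of the stack, 0.15 kg. Origin: centre of the shank's lower tip, z up. Shank 16 mm diameter, 46 mm long; round flange 38 mm diameter (46 to 50 mm above the origin); hexagon 28 mm across flats (50 to 66 mm), two of its flats facing +y and -y of its own frame. At the start its flange rests on the white roller, the shank hanging loosely in the bores.
- roller: White nylon roller, a plain ring 50 mm diameter, 36 mm high, through bore 28 mm. Origin at the centre of its underside, z up along the bore. 0.08 kg. It stands on the black wheel, under the bolt.
- wheel: Black rubber wheel with a grey metal face ring, 62 mm diameter, 34 mm high, through bore 28 mm. Origin at the centre of its underside, z up along the bore. 0.16 kg. It stands on the flange's hub, under the white roller.
- flange: Steel flange, bottom of the stack, on a fixed round black rubber mat (130 mm diameter, 6 mm thick), 0.6 kg. Origin: centre of its underside, z up. Plate 112 mm diameter, 6 mm thick, six countersunk holes; hub 40 mm diameter from 6 to 28 mm (grip here); spigot 20 mm diameter from 28 to 33 mm, loose in the wheel's bore.
- bolt_block: Fixed hardwood block, 140 mm (its x) by 56 mm (its y), 50 mm high; origin: centre of its underside. One free vertical hole in the middle, 26 mm diameter, right through; like bolts stand 50 mm either side of it along x, heads (flange 38 mm diameter) rising 20 mm above the block. A bolt is fully down when its flange rests on the block's top.
- white_spindle: Fixed blue base 100 x 100 x 18 mm with an upright steel rod 12 mm diameter in its middle, tapered tip 104 mm above the origin; one white roller (50 mm diameter, 36 mm high) already sits on it, its top 54 mm above the origin. Origin: centre of the base's underside. The white roller goes over the rod and rests on the one there.
- black_spindle: Fixed blue base 100 x 100 x 18 mm with an upright steel rod 12 mm diameter in its middle, tapered tip 100 mm above the origin; one black wheel (62 mm diameter, 34 mm high) already sits on it, its top 52 mm above the origin. Origin: centre of the base's underside. The black wheel goes over the rod and rests on the one there.
- nest: Fixed round green assembly nest, 146 mm outer diameter, 18 mm high, with a round recess 128 mm diameter and a flat grey floor 10 mm above the origin. Origin at the centre of its underside.
- nut: Loose steel hex nut, 30 mm across flats, 16 mm high, lying flat by itself between the places. Bystander: leave it. Origin at the centre of its underside.
- hammer: Loose hammer lying on the left side of the bench, about 0.3 m long along its own x, head towards its +x. Bystander: leave it.
Mind the look-alikes: they are no part of the job. What is shaped like the flange but orange or purple is not meant.

How it is judged:
By the outcome, as a careful person would: the job done as asked, in the order asked, and still so for the second after the job is handed in, with the robot touching nothing.
It also fails if it takes over 93 s, if anything falls off the work surface, if the arm or the gripper's body presses on something with over 40 N, if the wrist force passes 120 N, or if a joint passes its speed limit or range.

ROBOT

A 7-joint arm with a two-finger parallel gripper is mounted at the origin on the work surface. World frame = base frame: x ahead of the robot, y to its left, z up, the work surface at z = 0. Lengths are in mm, angles in rad, forces in N, time in s.
With the tool pointing down it reaches from about 400 to 900 mm from the base axis. Payload 5.5 kg.
Tool frame: the origin (TCP) lies on the centre line of the jaws, within the pads' length; the fingertips stand 8 mm ahead of it and the grasp point (between the pads) lies 11 mm behind it; z points along the fingers, y is the line along which they close (so a half turn about z gives the same grasp; the last joint's range is limited). The gripper opens to 85 mm and grips with 20 to 120 N. Pads are 22 mm wide; open, the fingers measure 114 mm over their backs; the gripper's body (76 mm by 85 mm) begins 54 mm behind the grasp point. The pads swing forward as they close: fully open they stand 13 mm farther back than shut.
Start: joints at [1.57, 0.501, -0.427, 1.55, 0.221, 1.138, -0.21], TCP at [169.521, -627.505, 239.31] pointing down, gripper open.
Joint ranges: [-2.88, 2.88], [-0.31, 2.03], [-1.54, 1.56], [0.2, 2.42], [-1.41, 4.55], [0.19, 2.02], [-2.57, 2.57]. Speed limits (rad/s): [2.57, 2.57, 3.14, 3.14, 3.14, 3.14, 3.14].

INTERFACE

Orientations are given as [roll, pitch, yaw] about the fixed x, y, z axes, in that order (R = Rz(yaw) Ry(pitch) Rx(roll)).
In Python, from workcell import arm, imaging gives the robot as it stands.
- The arm moves only by the tool carry_out, never from a script. Its argument "commands" is a list of rows, each a list of 6 numbers: the shift along the tool's x, y, z each as a share of 7.5 cm, from -1 to 1, then the turn, a rotation vector about the tool's x, y, z each as a share of pi/4 rad, from -1 to 1. In form: [[x, y, z, rx, ry, rz], ...]. A call has exactly 5 rows; each row shifts and turns the commanded pose from where the row before left it, along the tool's axes as they then stand; what a row does not reach is not made up. A row lasts 1/10 s, in which the tool goes at most 50 mm and 8.59 degrees, less where a joint would pass 70% of its speed; a pose out of reach is approached as far as the arm can. A call with a number of a shift or a turn outside -1 to 1 is refused whole. A call with a gripper value outside its range is refused whole. "fingers" is the opening, from 0 (shut) to 1 (fully open), set as the call begins (left out, the last holds). The fingers move at their own pace and stop on an object; "grip_force" is the grip in N (left out, the last holds). Time passes only in rows, so rows that do not move let the fingers close, or fill a call up. It gives the time, the measured TCP pose, the force, the opening and the grip force at its end, in the units of the state.
- arm.get_state(): the state, without advancing time (a new reading comes with each control period).
- imaging.snapshot(name): name is "scene" or "top"; returns the picture (420x560x3 uint8, red, green, blue); there is no depth.
- imaging.calibration(name): a dict with "vfov" (degrees; the focal length in pixels is half the picture's height over the tangent of half this angle, whatever the lens; pixels are square), "cx", "cy" (the principal point, pixels), "R" (3x3) and "t" (3): a world point X has camera coordinates R X + t. Camera axes: x right, y down, z forward; pixel columns grow to the right and rows downward; lengths in mm; the calibration is good to about 2 mm. A picture is of the moment at which its call begins. calibration takes no time and is no camera call.
- arm.finish_job(): hands the job in; it is judged then, once.
The state is a dict: "time_s": time; "q": joint angles; "qvel": joint speeds; "joint_efforts": joint torques, N m; "ee_pos": TCP position; "tool_rot": TCP orientation; "ft_force": force on the tool from outside, world axes, zero at the start; "moment": the same for the moment, N m; "opening": opening from 0.0 (shut) to 1.0 (fully open); "grasp_force": force on a finger pad.
Only numpy, scipy, OpenCV 4.12 (cv2) and the standard library are available. Lean on these libraries where they do the work, as an engineer would, in place of code of your own. Each camera call takes 0.05 s, during which the arm holds its last target. There are 200 camera calls.

## Working session

There is one attempt and no reset: what is moved stays moved. The work goes in short steps, Python scripts to look and compute and a tool call to move; the robot and the scene stay as the last step left them, time stands still between calls to the robot, and variables do not carry over. Pictures are saved under pics/ and viewed, at most 14 in all, crops included, and the job is handed in when it is done.

Besides the shell and the picture viewer there is one more tool, called after ">>>" in YAML: its name, and indented under it one key for each argument. carry_out: Moves the arm, as the interface text tells. Its arguments: {"type":"object","properties":{"commands":{"type":"array"},"fingers":{"type":"number"},"grip_force":{"type":"number"}},"required":["commands"]}

```bash
mkdir -p pics; ls; python3 - <<'E'
from workcell import arm, imaging
import cv2
for n in("scene","top"):
    cv2.imwrite(f"pics/{n}0.png",imaging.snapshot(n)[:,:,::-1]); print(imaging.calibration(n))
print(arm.get_state())
E
```

```text
pics
{'vfov': 43.32599172603029, 'cx': 282.3165973891291, 'cy': 208.9755660832417, 'R': array([[-6.28729097e-01,  7.77624250e-01,  4.99565259e-04],
       [ 5.00999994e-01,  4.05562468e-01, -7.64537828e-01],
       [-5.94725760e-01, -4.80436896e-01, -6.44578668e-01]]), 't': array([ 233.00384817, -206.63309431, 1553.76907304])}
{'vfov': 47.71269377309328, 'cx': 281.43361901903216, 'cy': 207.2808061448212, 'R': array([[ 0.02942623, -0.99944248, -0.01577402],
       [-0.98363044, -0.02614675, -0.17829051],
       [ 0.17777867,  0.02076222, -0.98385145]]), 't': array([  56.06219341,  472.24223215, 1135.91683972])}
{'time_s': 0.1, 'q': array([ 1.57019775,  0.50175556, -0.42683543,  1.55132073,  0.2208292 ,
        1.13831178, -0.21031816]), 'qvel': array([ 0.00045815, -0.00268054, -0.00128171, -0.00046478, -0.00095935,
        0.00071549, -0.00069855]), 'joint_efforts': array([-1.12070786e-02, -5.70818460e+01, -5.83889499e+00, -2.81749195e+01,
        1.04075132e-02,  5.59218228e-03,  9.95259342e-06]), 'ee_pos': array([ 169.29951232, -626.94390983,  238.37489526]), 'tool_rot': array([-3.13985998e+00, -4.89251481e-05,  2.63860545e-01]), 'ft_force': array([-0.53246381, -0.3481015 ,  0.88280963]), 'moment': array([ 0.0103595 ,  0.04746344, -0.00907996]), 'grasp_force': 0.0, 'opening': 0.9980536386843692}
```

View pics/scene0.png

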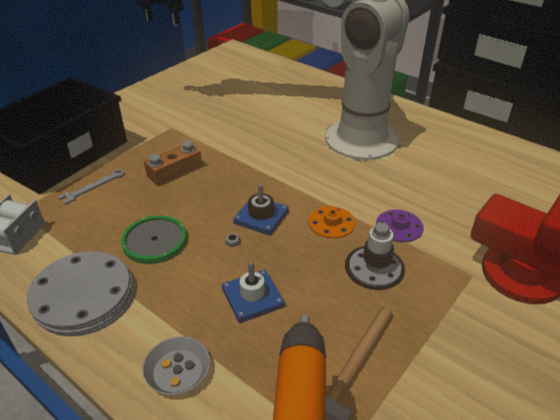

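View pics/top0.png

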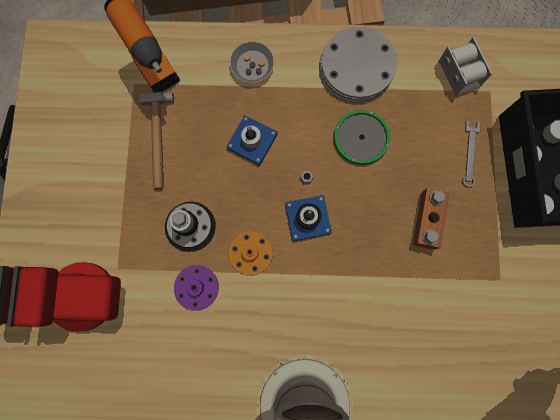

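Scene view: stack near (380,250), block (172,160), nest (154,238), white spindle (252,285), black spindle (261,205). Top view: stack (187,222), white spindle (251,140), black spindle (308,217), nest (362,137), block (433,218), nut (307,177).

```bash
cat > h.py <<'E'
from workcell import arm, imaging
import cv2, numpy as np
def cam(n):
    c=imaging.calibration(n); return c, 210/np.tan(np.radians(c['vfov']/2))
def ray(n,uv):
    c,f=cam(n); R=np.array(c['R']); t=np.array(c['t'])
    return -R.T@t, R.T@np.array([(uv[0]-c['cx'])/f,(uv[1]-c['cy'])/f,1])
def plane(n,uv,z):
    o,d=ray(n,uv); return (o+d*(z-o[2])/d[2])
def proj(n,X):
    c,f=cam(n); p=np.array(c['R'])@np.array(X,float)+c['t']; return f*p[:2]/p[2]+[c['cx'],c['cy']]
def tri(u1,u2):
    A=[];b=[]
    for n,u in(("top",u1),("scene",u2)):
        o,d=ray(n,u); d=d/np.linalg.norm(d); P=np.eye(3)-np.outer(d,d); A.append(P); b.append(P@o)
    return np.linalg.lstsq(np.vstack(A),np.hstack(b),rcond=None)[0]
E
python3 - <<'E'
from h import *
np.set_printoptions(precision=1,suppress=True)
def fitc(P):
    A=np.c_[2*P,np.ones(len(P))]; s=np.linalg.lstsq(A,(P**2).sum(1),rcond=None)[0]; return s[:2],np.sqrt(s[2]+s[:2]@s[:2])
for n in("top","scene"):
    im=cv2.imread(f"pics/{n}0.png"); hsv=cv2.cvtColor(im,cv2.COLOR_BGR2HSV)
    for name,lo,hi,z in(("blue",(100,120,50),(125,255,255),18),("green",(45,120,50),(80,255,255),18)):
        m=cv2.inRange(hsv,lo,hi); m[:110 if n=="scene" else 90]=0
        if n=="scene": m[:,:100]=0
        for c in cv2.findContours(m,cv2.RETR_EXTERNAL,cv2.CHAIN_APPROX_NONE)[0]:
            if cv2.contourArea(c)<300: continue
            P=np.array([plane(n,p[0],z)[:2] for p in c])
            r=cv2.minAreaRect(P.astype(np.float32)); print(n,name,r,fitc(P))
    # zooms
t=cv2.imread("pics/top0.png")[95:275,150:470]; cv2.imwrite("pics/tz.png",cv2.resize(t,None,fx=2.5,fy=2.5,interpolation=cv2.INTER_CUBIC))
t=cv2.imread("pics/scene0.png")[130:330,130:420]; cv2.imwrite("pics/sz.png",cv2.resize(t,None,fx=2.75,fy=2.75,interpolation=cv2.INTER_CUBIC))
E
```

```text
top blue ((450.852294921875, 2.182300567626953), (98.67864990234375, 98.28594207763672), 12.717592239379883) (array([450.7,   2.3]), np.float64(55.39217209850381))
top blue ((652.5430297851562, 153.22378540039062), (99.09566497802734, 97.31205749511719), 63.84834289550781) (array([652.9, 153.3]), np.float64(55.45571158891382))
top green ((667.9930419921875, -133.08935546875), (143.02813720703125, 142.96063232421875), 72.22762298583984) (array([ 668. , -133.1]), np.float64(68.03813861520462))
scene blue ((657.8018798828125, 152.91590881347656), (96.91211700439453, 97.18438720703125), 63.319705963134766) (array([658.3, 152.6]), np.float64(48.54512099005204))
scene blue ((455.2281799316406, 1.3484344482421875), (93.8751449584961, 95.44046020507812), 12.913981437683105) (array([456.8,   1. ]), np.float64(46.59406235583845))
scene green ((676.710693359375, -130.39810180664062), (152.05484008789062, 144.3382568359375), 38.989471435546875) (array([ 675.2, -130.9]), np.float64(69.96897032057022))
```

View pics/tz.png

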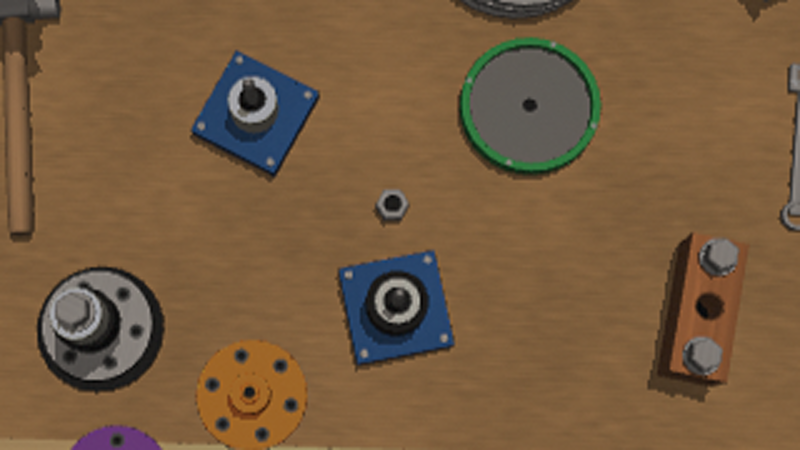

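View pics/sz.png

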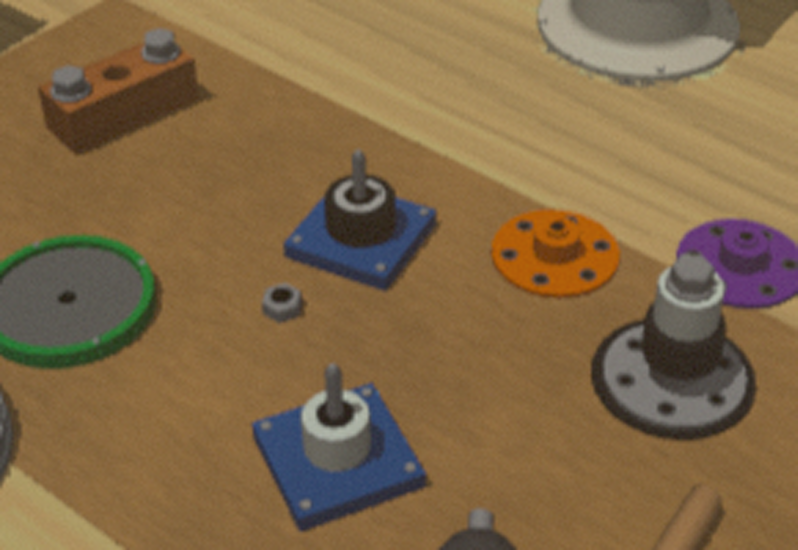

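```bash
python3 - <<'E'
from h import *
np.set_printoptions(precision=1,suppress=True)
T=lambda x,y:((x+.5)/2.5-.5+150,(y+.5)/2.5-.5+95)
S=lambda x,y:((x+.5)/2.75-.5+130,(y+.5)/2.75-.5+130)
for nm,a,b,z in(("hole",(710,305),(117,73),50),("bolt+",(719,253),(160,38),70),("bolt-",(703,352),(69,76),70),("stackbolt",(74,310),(694,266),6+33-5+34+36+20),
  ("nestc",(530,105),(67,297),10),("wtip",(249,84),(334,368),104),("btip",(398,290),(359,154),100),("nut",(392,204),(283,293),16)):
    print(nm,tri(T(*a),S(*b)),plane("top",T(*a),z),plane("scene",S(*b),z))
im=cv2.imread("pics/top0.png"); hsv=cv2.cvtColor(im,cv2.COLOR_BGR2HSV)
# mat disc: not brown
m=((hsv[...,1]<90)|(hsv[...,2]<50)).astype(np.uint8)*255
m[:,:150]=0; m[:,228:]=0; m[:190]=0; m[262:]=0
m=cv2.morphologyEx(m,cv2.MORPH_OPEN,np.ones((3,3)))
cs=max(cv2.findContours(m,0,1)[0],key=cv2.contourArea)
P=np.array([plane("top",p[0],6)[:2] for p in cs]).astype(np.float32); print("mat",cv2.minEnclosingCircle(P),cv2.fitEllipse(P))
# flange grey disc
m=((hsv[...,1]<60)&(hsv[...,2]>80)).astype(np.uint8)*255
m[:,:150]=0; m[:,228:]=0; m[:190]=0; m[262:]=0
cs=max(cv2.findContours(m,0,1)[0],key=cv2.contourArea)
P=np.array([plane("top",p[0],12)[:2] for p in cs]).astype(np.float32); print("fl",cv2.minEnclosingCircle(P),cv2.boundingRect(cs))
# wood block top in top view
m=cv2.inRange(hsv,(3,110,110),(14,255,255)); m[:,:400]=0;m[:,460:]=0;m[:170]=0;m[265:]=0
cs=max(cv2.findContours(m,0,1)[0],key=cv2.contourArea)
P=np.array([plane("top",p[0],50)[:2] for p in cs]).astype(np.float32); print("blk",cv2.minAreaRect(P))
g=cv2.resize(im[190:260,150:230],None,fx=7,fy=7,interpolation=cv2.INTER_CUBIC); cv2.imwrite("pics/st.png",g)
E
```

```text
hole [ 456.1 -304.5   49.3] [ 455.7 -303.9   50. ] [ 456.9 -304.    50. ]
bolt+ [ 470.9 -262.6  126.1] [ 503.6 -307.9   70. ] [ 408.4 -292.5   70. ]
bolt- [ 441.9 -337.8   14.4] [ 406.7 -290.    70. ] [ 506.5 -311.1   70. ]
stackbolt [423.  303.3 121.3] [422.8 302.3 124. ] [425.5 304.9 124. ]
nestc [ 670.1 -135.1   10.7] [ 669.6 -134.5   10. ] [ 670.1 -136.8   10. ]
wtip [653.9 151.7 100. ] [652.1 151.7 104. ] [656.9 153.9 104. ]
btip [454.2   2.7  98.9] [453.7   3.2 100. ] [455.5   3.2 100. ]
nut [558.2   7.   17.6] [557.9   7.9  16. ] [557.5   4.8  16. ]
mat ((421.79632568359375, 302.8321228027344), 64.54647827148438) ((422.3860778808594, 302.8278503417969), (124.98439025878906, 126.60134887695312), 0.3618660569190979)
fl ((425.3608093261719, 304.9530334472656), 55.89262771606445) (167, 204, 44, 43)
blk ((455.0761413574219, -303.6539306640625), (55.89302062988281, 140.99473571777344), 79.29080200195312)
```

View pics/st.png

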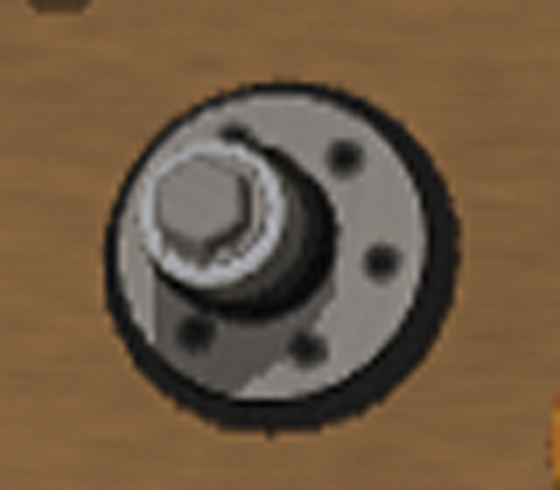

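The stack picture shows the hex at about (203,198) with flats facing left and right (world ±y), the flange disc centred at about (425,305), and the mat at about (422,303). Bolt target is the hole at (456,-304). Moving now.

>>> carry_out:
  commands:
    - [0,0,0,0,0,0.17]
    - [0,0,0,0,0,0.17]
    - [0.4,-0.3,-0.1,0,0,0]
    - [0.4,-0.3,-0.1,0,0,0]
    - [0.4,-0.3,-0.1,0,0,0]
  fingers: 1
  grip_force: 60

```text
time_s: 0.6
ee_pos: [260.3, -559.2, 261.4]
tool_rot: [-3.14, 0.0, -0.004]
ft_force: [0.3, -0.5, 0.7]
opening: 1.002
grasp_force: 0.0
```

>>> carry_out:
  commands:
    - [0.4,-0.5,0,0,0,0]
    - [0.4,-0.5,0,0,0,0]
    - [0.4,-0.5,0,0,0,0]
    - [0.4,-0.5,0,0,0,0]
    - [0.4,-0.5,0,0,0,0]

```text
time_s: 1.1
ee_pos: [411.0, -371.5, 261.6]
tool_rot: [-3.141, 0.0, -0.003]
ft_force: [0.4, -0.7, -0.3]
opening: 0.997
grasp_force: 0.0
```

>>> carry_out:
  commands:
    - [0.3,-0.5,0,0,0,0]
    - [0.2,-0.5,0,0,0,0]
    - [0.1,-0.5,0,0,0,0]
    - [0.1,-0.5,0,0,0,0]
    - [0,-0.5,0,0,0,0]

```text
time_s: 1.6
ee_pos: [464.0, -183.9, 261.6]
tool_rot: [-3.141, -0.0, -0.002]
ft_force: [0.6, 0.4, -0.5]
opening: 1.001
grasp_force: 0.0
```

>>> carry_out:
  commands:
    - [0,-0.5,0,0,0,0]
    - [0,-0.5,0,0,0,0]
    - [0,-0.5,0,0,0,0]
    - [-0.1,-0.5,0,0,0,0]
    - [-0.1,-0.5,0,0,0,0]

```text
time_s: 2.1
ee_pos: [448.4, 3.1, 261.6]
tool_rot: [-3.142, 0.0, -0.003]
ft_force: [0.3, 0.1, 0.2]
opening: 1.003
grasp_force: 0.0
```

>>> carry_out:
  commands:
    - [-0.04,-0.5,0,0,0,0]
    - [-0.04,-0.5,0,0,0,0]
    - [-0.04,-0.5,0,0,0,0]
    - [-0.04,-0.5,0,0,0,0]
    - [-0.04,-0.5,0,0,0,0]

```text
time_s: 2.6
ee_pos: [434.1, 190.3, 261.7]
tool_rot: [3.141, -0.0, -0.004]
ft_force: [0.1, -1.0, 0.1]
opening: 1.002
grasp_force: 0.0
```

>>> carry_out:
  commands:
    - [-0.04,-0.5,0,0,0,0]
    - [-0.04,-0.5,0,0,0,0]
    - [-0.04,-0.5,0,0,0,0]
    - [0,0,0.3,0,0,0]
    - [0,0,0.3,0,0,0]

```text
time_s: 3.1
ee_pos: [425.5, 303.6, 216.4]
tool_rot: [-3.14, -0.0, -0.0]
ft_force: [-1.1, -1.1, -0.5]
opening: 0.999
grasp_force: 0.0
```

>>> carry_out:
  commands:
    - [-0.02,0,0.3,0,0,0]
    - [0,0,0.3,0,0,0]
    - [0,0,0.3,0,0,0]
    - [0,0,0.3,0,0,0]
    - [0,0,0.1,0,0,0]

```text
time_s: 3.6
ee_pos: [423.0, 300.4, 117.0]
tool_rot: [3.139, 0.003, -0.003]
ft_force: [0.6, -0.8, -0.3]
opening: 1.003
grasp_force: 0.0
```

```bash
cat > snap.py <<'E'
from h import *
import sys
k=sys.argv[1]; a=imaging.snapshot("top"); b=imaging.snapshot("scene")
x0,y0,x1,y1=map(int,sys.argv[2:6]); u0,v0,u1,v1=map(int,sys.argv[6:10])
A=cv2.resize(a[y0:y1,x0:x1],(400,400*(y1-y0)//(x1-x0)),interpolation=2); B=cv2.resize(b[v0:v1,u0:u1],(400,400*(v1-v0)//(u1-u0)),interpolation=2)
H=max(len(A),len(B)); o=np.zeros((H,800,3),np.uint8); o[:len(A),:400]=A; o[:len(B),400:]=B
cv2.imwrite(f"pics/{k}.png",o[:,:,::-1]); print(arm.get_state()["ee_pos"])
E
python3 snap.py g1 140 180 240 280 320 190 420 290
```

```text
[423.58301955 301.23909617 118.33644173]
```

View pics/g1.png

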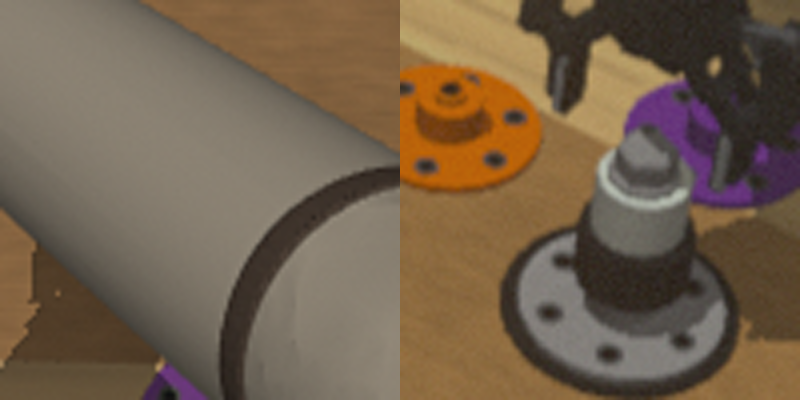

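The scene half shows the finger tips at scene pixels ≈(362,217) and (400,237), midway on the hex at (382,227), so the grasp is aligned. Close.

>>> carry_out:
  commands:
    - [0,-0.02,0,0,0,0]
    - [0,0,0,0,0,0]
    - [0,0,0,0,0,0]
    - [0,0,0,0,0,0]
    - [0,0,0,0,0,0]
  fingers: 0
  grip_force: 60

```text
time_s: 4.2
ee_pos: [425.1, 303.9, 120.3]
tool_rot: [-3.14, -0.002, -0.003]
ft_force: [-1.5, 0.9, 5.0]
opening: 0.298
grasp_force: 58.7
```

>>> carry_out:
  commands:
    - [0,0,0,0,0,0]
    - [0,0,0,0,0,0]
    - [0,0,0,0,0,0]
    - [0,0,0,0,0,0]
    - [0,0,0,0,0,0]

```text
time_s: 4.7
ee_pos: [425.1, 303.9, 120.3]
tool_rot: [-3.14, -0.002, -0.003]
ft_force: [-0.4, 1.0, 6.1]
opening: 0.303
grasp_force: 58.8
```

>>> carry_out:
  commands:
    - [0,0,-0.1,0,0,0]
    - [0,0,-0.3,0,0,0]
    - [0,0,-0.4,0,0,0]
    - [0,0,-0.4,0,0,0]
    - [0,0,-0.4,0,0,0]

```text
time_s: 5.2
ee_pos: [423.9, 302.6, 240.3]
tool_rot: [3.141, 0.001, -0.003]
ft_force: [0.3, 0.2, -1.7]
opening: 0.305
grasp_force: 59.2
```

```bash
python3 snap.py g2 140 180 240 280 310 130 430 290
```

```text
[426.26741293 304.68054002 243.41049168]
```

View pics/g2.png

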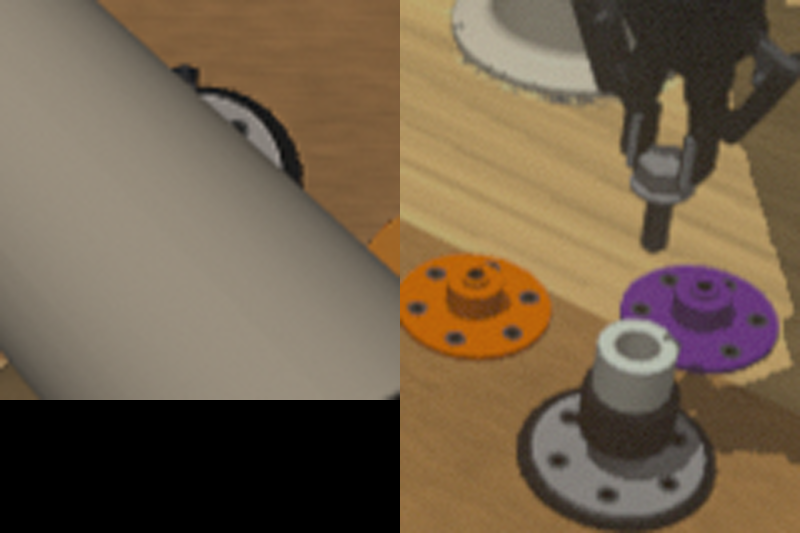

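The bolt hangs straight in the jaws, shank tip at scene ≈(386,204); the roller, wheel and flange stay put.

>>> carry_out:
  commands:
    - [0.03,0.4,0,0,0,0]
    - [0.03,0.6,0,0,0,0]
    - [0.03,0.6,0,0,0,0]
    - [0.03,0.6,0,0,0,0]
    - [0.03,0.6,0,0,0,0]

```text
time_s: 5.8
ee_pos: [434.0, 91.0, 238.5]
tool_rot: [3.141, 0.001, -0.003]
ft_force: [1.1, -0.6, -1.7]
opening: 0.305
grasp_force: 59.4
```

>>> carry_out:
  commands:
    - [0.03,0.6,0,0,0,0]
    - [0.03,0.6,0,0,0,0]
    - [0.03,0.6,0,0,0,0]
    - [0.03,0.6,0,0,0,0]
    - [0.03,0.6,0,0,0,0]

```text
time_s: 6.3
ee_pos: [444.4, -133.7, 238.5]
tool_rot: [-3.141, 0.002, -0.003]
ft_force: [0.9, 0.1, -1.2]
opening: 0.303
grasp_force: 59.4
```

>>> carry_out:
  commands:
    - [0.03,0.6,0,0,0,0]
    - [0.03,0.6,0,0,0,0]
    - [0.03,0.5,0,0,0,0]
    - [0,0.2,0,0,0,0]
    - [0,0,0,0,0,0]

```text
time_s: 6.8
ee_pos: [450.4, -276.7, 238.1]
tool_rot: [-3.141, 0.002, -0.008]
ft_force: [0.7, 0.0, -1.1]
opening: 0.302
grasp_force: 59.4
```

```bash
python3 snap.py g3 390 160 480 260 130 60 250 200; python3 -c "
from h import *
print(plane('scene',(386.5,204),181))"
```

```text
[ 451.45077221 -272.82263079  238.42741829]
[422.20936786 305.02151075 181.        ]
```

View pics/g3.png

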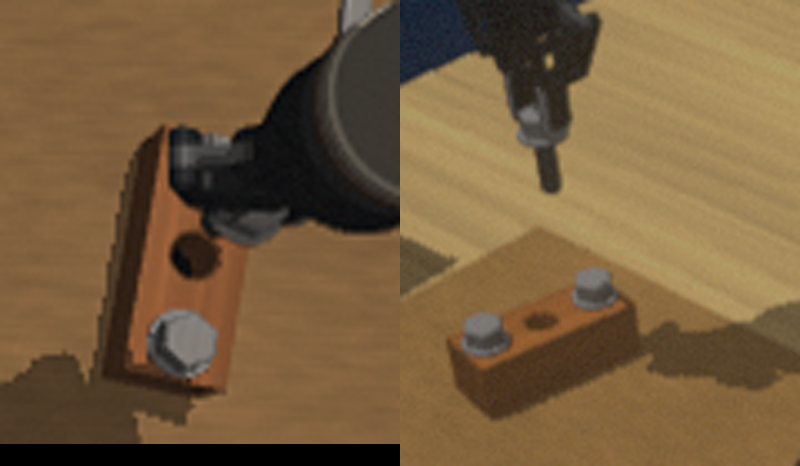

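```bash
python3 -c "
from h import *
print(plane('scene',(175.3,116.1),176)); 
for i in range(3): print(arm.get_state()['ee_pos'])"
```

```text
[ 447.68128612 -278.18611598  176.        ]
[ 451.45077221 -272.82263079  238.42741829]
[ 451.45077221 -272.82263079  238.42741829]
[ 451.45077221 -272.82263079  238.42741829]
```

>>> carry_out:
  commands:
    - [0.06,0.2,0,0,0,0]
    - [0,0.2,0,0,0,0]
    - [0,0,0.3,0,0,0]
    - [0,0,0.3,0,0,0]
    - [0,0,0,0,0,0]

```text
time_s: 7.4
ee_pos: [454.3, -303.7, 191.5]
tool_rot: [-3.139, 0.005, -0.003]
ft_force: [-0.4, -0.0, -2.3]
opening: 0.306
grasp_force: 59.4
```

>>> carry_out:
  commands:
    - [0.05,0,0.2,0,0,0]
    - [0,0,0.2,0,0,0]
    - [0,0,0.2,0,0,0]
    - [0,0,0.2,0,0,0]
    - [0,0,0,0,0,0]

```text
time_s: 7.9
ee_pos: [459.5, -303.9, 132.8]
tool_rot: [-3.14, 0.002, -0.003]
ft_force: [-1.2, 0.3, -1.6]
opening: 0.299
grasp_force: 59.4
```

```bash
python3 snap.py g4 400 170 470 260 140 100 210 190
```

```text
[ 460.67909881 -304.59694116  134.7411634 ]
```

View pics/g4.png

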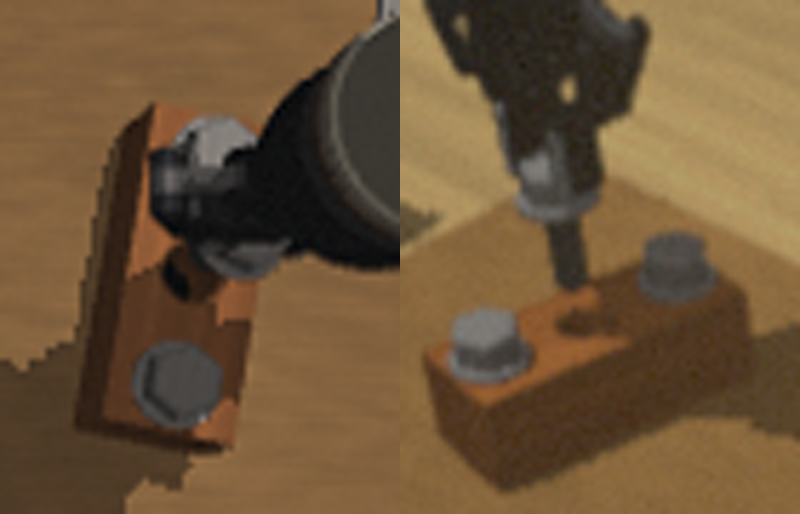

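```bash
python3 -c "
from h import *
print(plane('scene',(170.1,149.4),71.5), plane('scene',(172,156.5),50), proj('scene',[456.5,-304,50]),proj('scene',[456.5,-304,71.5]))"
```

```text
[ 458.5458071  -306.16564582   71.5       ] [ 458.1229258  -303.55633208   50.        ] [172.34887308 156.16823602] [171.25043847 149.35150516]
```

>>> carry_out:
  commands:
    - [-0.01,-0.02,0,0,0,0]
    - [0,0,0.15,0,0,0]
    - [0,0,0.15,0,0,0]
    - [0,0,0.15,0,0,0]
    - [0,0,0,0,0,0]

```text
time_s: 8.5
ee_pos: [457.7, -302.0, 98.3]
tool_rot: [-3.139, 0.003, -0.003]
ft_force: [-0.5, 0.4, -1.0]
opening: 0.305
grasp_force: 59.4
```

Shank is in the hole (tip at ~36 mm, no force). Continue.

>>> carry_out:
  commands:
    - [0,0,0.12,0,0,0]
    - [0,0,0.12,0,0,0]
    - [0,0,0.08,0,0,0]
    - [0,0,0.05,0,0,0]
    - [0,0,0,0,0,0]

```text
time_s: 9.0
ee_pos: [459.0, -302.6, 72.1]
tool_rot: [-3.141, 0.001, -0.003]
ft_force: [0.0, 0.4, -1.6]
opening: 0.301
grasp_force: 59.4
```

>>> carry_out:
  commands:
    - [0,0,0.03,0,0,0]
    - [0,0,0.03,0,0,0]
    - [0,0,0.02,0,0,0]
    - [0,0,0.02,0,0,0]
    - [0,0,0,0,0,0]

```text
time_s: 9.5
ee_pos: [459.5, -303.0, 66.3]
tool_rot: [3.141, -0.0, -0.003]
ft_force: [-2.5, 1.7, 6.2]
opening: 0.302
grasp_force: 60.2
```

Contact at the expected height. Release partly, then rise.

>>> carry_out:
  commands:
    - [0,0,0,0,0,0]
    - [0,0,0,0,0,0]
    - [0,0,0,0,0,0]
    - [0,0,0,0,0,0]
    - [0,0,0,0,0,0]
  fingers: 0.7

```text
time_s: 10.0
ee_pos: [459.3, -303.0, 65.2]
tool_rot: [-3.142, -0.0, -0.003]
ft_force: [-0.7, -0.5, 0.2]
opening: 0.7
grasp_force: 0.0
```

>>> carry_out:
  commands:
    - [0,0,-0.2,0,0,0]
    - [0,0,-0.4,0,0,0]
    - [0,0,-0.5,0,0,0]
    - [0,0,-0.5,0,0,0]
    - [0,0,-0.5,0,0,0]

```text
time_s: 10.5
ee_pos: [459.3, -302.8, 225.5]
tool_rot: [3.141, -0.001, -0.003]
ft_force: [0.3, -0.5, -0.6]
opening: 0.7
grasp_force: 0.0
```

>>> carry_out:
  commands:
    - [-0.03,-0.6,0,0,0,0]
    - [-0.03,-0.6,0,0,0,0]
    - [-0.03,-0.6,0,0,0,0]
    - [-0.03,-0.6,0,0,0,0]
    - [-0.03,-0.6,0,0,0,0]
  fingers: 1

```text
time_s: 11.0
ee_pos: [448.6, -76.2, 224.1]
tool_rot: [3.141, -0.002, -0.003]
ft_force: [1.2, 0.9, 0.6]
opening: 1.0
grasp_force: 0.0
```

```bash
python3 snap.py g5 395 165 475 265 140 100 210 190
```

```text
[448.69016962 -71.25564665 224.19237766]
```

View pics/g5.png

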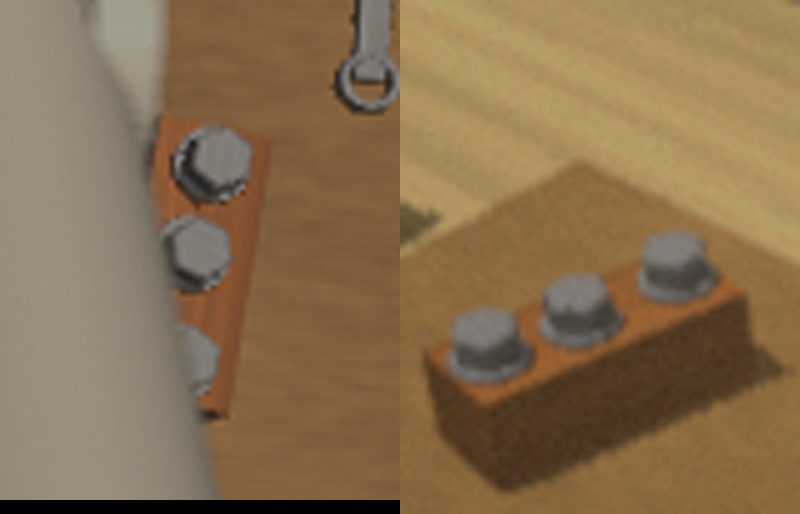

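The three bolt heads stand level, so the bolt is seated (scene ≈(171,153)). Return for the roller.

>>> carry_out:
  commands:
    - [-0.04,-0.6,0,0,0,0]
    - [-0.04,-0.6,0,0,0,0]
    - [-0.04,-0.6,0,0,0,0]
    - [-0.04,-0.6,0,0,0,0]
    - [-0.04,-0.6,0,0,0,0]

```text
time_s: 11.6
ee_pos: [434.6, 148.4, 224.0]
tool_rot: [3.141, -0.002, -0.004]
ft_force: [1.5, -0.0, -0.1]
opening: 0.999
grasp_force: 0.0
```

>>> carry_out:
  commands:
    - [-0.04,-0.6,0,0,0,0]
    - [-0.04,-0.6,0,0,0,0]
    - [-0.04,-0.6,0,0,0,0]
    - [0,-0.2,0,0,0,0]
    - [0,0,0,0,0,0]

```text
time_s: 12.1
ee_pos: [425.4, 300.3, 223.8]
tool_rot: [-3.14, -0.001, 0.002]
ft_force: [0.1, -0.2, 0.3]
opening: 1.0
grasp_force: 0.0
```

```bash
python3 -c "
from h import *
print(plane('scene',(381.4,234.1),104),arm.get_state()['ee_pos'])"
```

```text
[426.04134068 306.51440217 104.        ] [425.36094356 300.32879186 223.8177559 ]
```

>>> carry_out:
  commands:
    - [0,-0.06,0.5,0,0,0]
    - [0,0,0.5,0,0,0]
    - [0,0,0.4,0,0,0]
    - [0,0,0.3,0,0,0]
    - [0,0,0.2,0,0,0]

```text
time_s: 12.6
ee_pos: [426.2, 298.8, 78.9]
tool_rot: [3.139, 0.001, -0.005]
ft_force: [0.2, -0.7, -1.0]
opening: 0.998
grasp_force: 0.0
```

>>> carry_out:
  commands:
    - [0,0,0,0,0,0]
    - [0,0,0,0,0,0]
    - [0,0,0,0,0,0]
    - [0,0,0,0,0,0]
    - [0,0,0,0,0,0]
  fingers: 0
  grip_force: 40

```text
time_s: 13.1
ee_pos: [427.3, 301.8, 81.9]
tool_rot: [-3.141, -0.003, -0.004]
ft_force: [-0.6, -1.3, 7.9]
opening: 0.58
grasp_force: 42.0
```

>>> carry_out:
  commands:
    - [0,0,-0.1,0,0,0]
    - [0,0,-0.2,0,0,0]
    - [0,0,-0.4,0,0,0]
    - [0,0,-0.5,0,0,0]
    - [0,0,-0.4,0,0,0]

```text
time_s: 13.6
ee_pos: [426.1, 302.2, 203.3]
tool_rot: [-3.14, -0.001, -0.003]
ft_force: [0.7, 0.4, -0.9]
opening: 0.579
grasp_force: 41.6
```

>>> carry_out:
  commands:
    - [0.4,0.2,0,0,0,0]
    - [0.5,0.4,0,0,0,0]
    - [0.5,0.4,0,0,0,0]
    - [0.5,0.4,0,0,0,0]
    - [0,0,0,0,0,0]

```text
time_s: 14.1
ee_pos: [574.1, 188.3, 201.2]
tool_rot: [3.139, -0.004, -0.014]
ft_force: [-0.7, -1.2, -0.5]
opening: 0.58
grasp_force: 41.6
```

```bash
python3 snap.py g6 150 90 290 250 240 140 420 320
```

```text
[568.96679224 194.78985311 200.93913034]
```

View pics/g6.png

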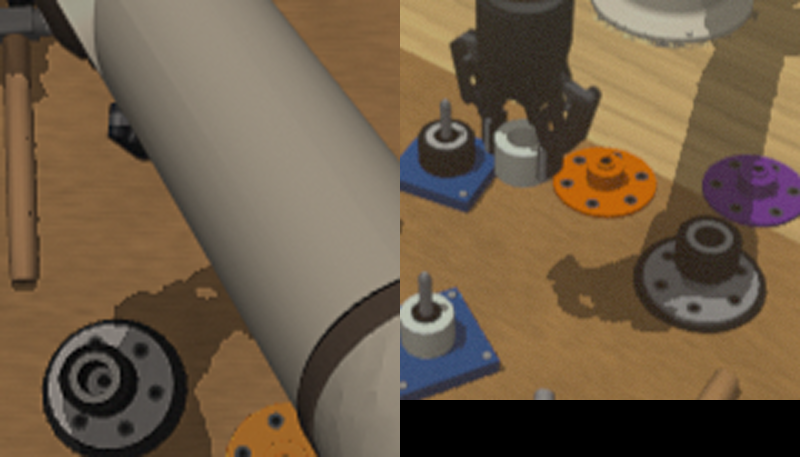

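Top half shows the wheel still on the flange (top px ≈(184,224)); the roller is held level in the jaws.

>>> carry_out:
  commands:
    - [0.29,0.14,0,0,0,0]
    - [0.29,0.14,0,0,0,0]
    - [0.29,0.14,0,0,0,0]
    - [0.29,0.14,0,0,0,0]
    - [0,0,0,0,0,0]

```text
time_s: 14.7
ee_pos: [656.7, 152.9, 200.8]
tool_rot: [3.141, -0.002, -0.005]
ft_force: [-0.5, -0.1, -1.5]
opening: 0.581
grasp_force: 41.6
```

>>> carry_out:
  commands:
    - [0,0,0.3,0,0,0]
    - [0,0,0.3,0,0,0]
    - [0,0,0.2,0,0,0]
    - [0,0,0.1,0,0,0]
    - [0,0,0,0,0,0]

```text
time_s: 15.2
ee_pos: [653.8, 154.7, 132.0]
tool_rot: [3.142, 0.002, -0.002]
ft_force: [-0.1, 0.0, -0.9]
opening: 0.58
grasp_force: 41.6
```

```bash
python3 snap.py g7 205 90 295 180 200 210 300 330;  python3 -c "
from h import *
print(plane('top',(184,223.7),68))"
```

```text
[655.31988757 154.62160847 133.74931231]
[419.29075536 303.42455939  68.        ]
```

View pics/g7.png

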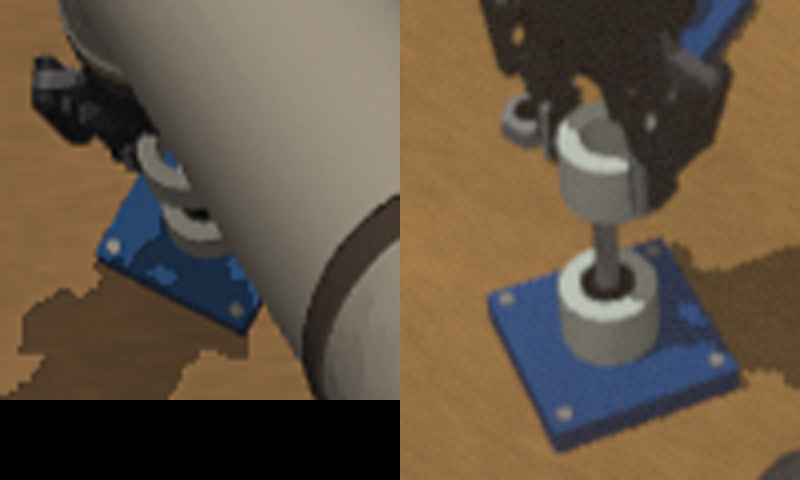

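```bash
python3 -c "
from h import *
print(plane('scene',(251.5,244),154),plane('scene',(252.2,282),54))"
```

```text
[653.5937917  154.38496811 154.        ] [658.76787853 155.87713497  54.        ]
```

>>> carry_out:
  commands:
    - [0,0,0.1,0,0,0]
    - [0,0,0.1,0,0,0]
    - [0,0,0.1,0,0,0]
    - [0,0,0,0,0,0]
    - [0,0,0,0,0,0]

```text
time_s: 15.8
ee_pos: [654.8, 153.9, 109.8]
tool_rot: [3.141, 0.001, -0.003]
ft_force: [0.1, -0.3, -0.6]
opening: 0.579
grasp_force: 41.6
```

>>> carry_out:
  commands:
    - [0.03,0,0.1,0,0,0]
    - [0,0,0.15,0,0,0]
    - [0,0,0.15,0,0,0]
    - [0,0,0.07,0,0,0]
    - [0,0,0,0,0,0]

```text
time_s: 16.3
ee_pos: [656.1, 153.6, 73.2]
tool_rot: [3.141, 0.003, -0.003]
ft_force: [-0.0, 0.8, 0.1]
opening: 0.58
grasp_force: 41.6
```

>>> carry_out:
  commands:
    - [0,0,0.03,0,0,0]
    - [0,0,0.02,0,0,0]
    - [0,0,0.02,0,0,0]
    - [0,0,0.01,0,0,0]
    - [0,0,0,0,0,0]

```text
time_s: 16.8
ee_pos: [657.3, 153.9, 69.2]
tool_rot: [3.142, -0.0, -0.003]
ft_force: [-0.8, 0.3, -0.7]
opening: 0.58
grasp_force: 41.7
```

>>> carry_out:
  commands:
    - [0,0,0.02,0,0,0]
    - [0,0,0.01,0,0,0]
    - [0,0,0.01,0,0,0]
    - [0,0,0,0,0,0]
    - [0,0,0,0,0,0]

```text
time_s: 17.3
ee_pos: [657.6, 154.0, 68.0]
tool_rot: [3.141, -0.001, -0.003]
ft_force: [-5.4, -2.2, 9.7]
opening: 0.581
grasp_force: 42.5
```

>>> carry_out:
  commands:
    - [0,0,0,0,0,0]
    - [0,0,0,0,0,0]
    - [0,0,0,0,0,0]
    - [0,0,0,0,0,0]
    - [0,0,0,0,0,0]
  fingers: 1

```text
time_s: 17.8
ee_pos: [657.2, 153.9, 65.8]
tool_rot: [3.142, 0.0, -0.003]
ft_force: [-0.1, -0.8, -0.1]
opening: 0.999
grasp_force: 0.0
```

>>> carry_out:
  commands:
    - [0,0,-0.2,0,0,0]
    - [0,0,-0.4,0,0,0]
    - [0,0,-0.4,0,0,0]
    - [0,0,-0.4,0,0,0]
    - [0,0,-0.3,0,0,0]

```text
time_s: 18.3
ee_pos: [658.2, 154.4, 197.2]
tool_rot: [-3.141, -0.003, -0.003]
ft_force: [0.2, 0.3, -0.1]
opening: 1.002
grasp_force: 0.0
```

>>> carry_out:
  commands:
    - [-0.4,0.1,0,0,0,0]
    - [-0.5,0,0,0,0,0]
    - [-0.3,0,0,0,0,0]
    - [0,0,0,0,0,0]
    - [0,0,0,0,0,0]

```text
time_s: 18.8
ee_pos: [567.9, 146.8, 195.0]
tool_rot: [3.142, -0.002, -0.003]
ft_force: [0.5, -0.1, 0.7]
opening: 1.003
grasp_force: 0.0
```

```bash
python3 snap.py g8 160 190 230 260 210 180 420 310
```

```text
[568.60245211 146.60593343 194.41901564]
```

View pics/g8.png

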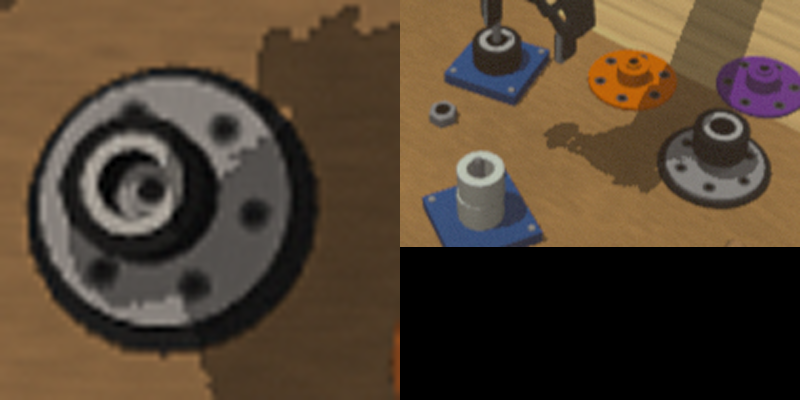

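The roller sits flush on its spindle (scene ≈(252,278)); the wheel's grey ring is at top px ≈(183,222).

```bash
python3 -c "
from h import *
print(plane('top',(183.1-.4,222-.4),68),plane('scene',(210+322*.525,180+127*.525),68))
# flange bolt holes (z12): opposite pairs
T=lambda x,y:((x+.5)/5.714-.5+160,(y+.5)/5.714-.5+190)
a=[plane('top',T(*p),12)[:2] for p in((135,112),(224,128),(254,213),(193,286),(103,272))]
print((a[0]+a[3])/2,(a[1]+a[4])/2)
b=[plane('scene',(210+(x-400)*.525,180+y*.525),12)[:2] for x,y in((681,168),(708,187),(742,182))]; print(b)"
```

```text
[424.33759266 306.92452258  68.        ] [426.35125994 306.04906481  68.        ]
[425.80439993 305.23354671] [425.26619942 305.22501048]
[array([458.92684708, 279.71648968]), array([464.50051795, 318.69191294]), array([434.23033158, 344.19931051])]
```

>>> carry_out:
  commands:
    - [-0.38,-0.42,0,0,0,0]
    - [-0.38,-0.42,0,0,0,0]
    - [-0.38,-0.42,0,0,0,0]
    - [-0.38,-0.42,0,0,0,0]
    - [-0.38,-0.42,0,0,0,0]

```text
time_s: 19.4
ee_pos: [425.2, 306.2, 193.8]
tool_rot: [-3.141, -0.001, -0.004]
ft_force: [0.7, -0.7, -0.8]
opening: 1.003
grasp_force: 0.0
```

>>> carry_out:
  commands:
    - [0,0,0,0,0,0]
    - [0,0,0,0,0,0]
    - [0,0,0.3,0,0,0]
    - [0,0,0.3,0,0,0]
    - [0,0,0,0,0,0]

```text
time_s: 19.9
ee_pos: [425.3, 301.9, 145.9]
tool_rot: [3.138, 0.004, -0.006]
ft_force: [-0.5, 0.1, 0.4]
opening: 0.999
grasp_force: 0.0
```

>>> carry_out:
  commands:
    - [0,-0.04,0.3,0,0,0]
    - [0,0,0.4,0,0,0]
    - [0,0,0.4,0,0,0]
    - [0,0,0.3,0,0,0]
    - [0,0,0,0,0,0]

```text
time_s: 20.4
ee_pos: [424.9, 305.7, 41.6]
tool_rot: [3.138, 0.003, -0.005]
ft_force: [-0.1, -1.0, -0.5]
opening: 1.001
grasp_force: 0.0
```

>>> carry_out:
  commands:
    - [0,0,0,0,0,0]
    - [0,0,0,0,0,0]
    - [0,0,0,0,0,0]
    - [0,0,0,0,0,0]
    - [0,0,0,0,0,0]
  fingers: 0
  grip_force: 50

```text
time_s: 20.9
ee_pos: [426.8, 308.1, 45.6]
tool_rot: [-3.14, -0.003, -0.004]
ft_force: [0.3, -2.2, 7.0]
opening: 0.706
grasp_force: 54.6
```

>>> carry_out:
  commands:
    - [0,0,-0.1,0,0,0]
    - [0,0,-0.3,0,0,0]
    - [0,0,-0.5,0,0,0]
    - [0,0,-0.5,0,0,0]
    - [0,0,-0.5,0,0,0]

```text
time_s: 21.4
ee_pos: [425.0, 307.7, 188.3]
tool_rot: [-3.141, -0.0, -0.003]
ft_force: [0.9, 0.3, -1.1]
opening: 0.703
grasp_force: 54.4
```

>>> carry_out:
  commands:
    - [0.05,0.58,0,0,0,0]
    - [0.05,0.58,0,0,0,0]
    - [0.05,0.58,0,0,0,0]
    - [0.05,0.58,0,0,0,0]
    - [0.05,0.58,0,0,0,0]

```text
time_s: 21.9
ee_pos: [443.3, 88.6, 187.1]
tool_rot: [-3.141, -0.002, -0.003]
ft_force: [0.5, -0.8, -1.9]
opening: 0.704
grasp_force: 54.4
```

>>> carry_out:
  commands:
    - [0.05,0.58,0,0,0,0]
    - [0.05,0.5,0,0,0,0]
    - [0,0,0,0,0,0]
    - [0,0,0,0,0,0]
    - [0,0,0,0,0,0]

```text
time_s: 22.4
ee_pos: [450.6, 10.3, 186.6]
tool_rot: [-3.141, -0.001, -0.002]
ft_force: [0.3, 0.9, -0.8]
opening: 0.704
grasp_force: 54.5
```

>>> carry_out:
  commands:
    - [0.04,0.1,0,0,0,0]
    - [0,0,0.3,0,0,0]
    - [0,0,0.3,0,0,0]
    - [0,0,0.2,0,0,0]
    - [0,0,0,0,0,0]

```text
time_s: 22.9
ee_pos: [451.9, 2.3, 124.3]
tool_rot: [-3.141, 0.004, -0.001]
ft_force: [-0.6, -0.3, -1.8]
opening: 0.703
grasp_force: 54.5
```

```bash
python3 snap.py g9 260 170 360 270 210 120 310 240; python3 -c "
from h import *
im=imaging.snapshot('scene'); hsv=cv2.cvtColor(im,cv2.COLOR_RGB2HSV)
print(proj('scene',[453,2.5,144]),proj('scene',[453,2.5,110]),proj('scene',[453,2.5,52]),proj('scene',[453,2.5,100]))
for n in('scene',):
  for r in range(150,224,4): print(r,''.join('#' if v<45 else('+' if v<100 else '.') for v in hsv[r,225:300,2]))"
```

```text
[453.70114586   2.19734509 126.20613264]
[260.19990568 169.55209292] [260.59233359 181.60170138] [261.23000156 201.18147449] [260.70506752 185.06322817]
150 ...........+++++++++++++++++++++++++++++++++++++++++++++++++++.............
154 ................+++++++++++......+++++++++...++++++++++++++++..............
158 ..................++++++++++........+++++++++++++++++++++++++..............
162 ...................++++++++++++++++++++++++++..+++++++++++++...............
166 ...................+++++++...+++#++++++++++++++++++++++++++................
170 ....................++++++....+++++++++++++++++++++++++....................
174 ......................+++++++++++++++++++++++++++++........................
178 ......................+++++++++#+#++++++++++++++++++.......................
182 .......................+#++#+++++++++++++++++++++..........................
186 ...........................++++++#+++++++++................................
190 .................................+++++.....................................
194 ..............................+++++++++++++................................
198 ........................+++.....+++++++++++++++++..........................
202 ......................+++++....++#++++#++++++++++++++........++++++++++++++
206 ..................+....++++++++.......++++#+++++#++++++++++++++++++++++++++
210 .......................++++++++++++++++++#+++#+++++++++++++++++++++++++++++
214 ........................++++++++++++++++#++++++++++++++++++++++++++++++++++
218 ........+...................+++#++++++++++++++........+++++++++++++++++++++
222 ........++++++++++++...............................++++++................++
```

Numbers show the rod at cols 258–262 and the held wheel centred at col ≈260, so it's aligned. Lower.

>>> carry_out:
  commands:
    - [0,0,0.1,0,0,0]
    - [0,0,0.1,0,0,0]
    - [0,0,0.1,0,0,0]
    - [0,0,0.1,0,0,0]
    - [0,0,0,0,0,0]

```text
time_s: 23.55
ee_pos: [452.5, 1.6, 94.8]
tool_rot: [-3.142, 0.002, -0.003]
ft_force: [-0.5, 0.8, -2.2]
opening: 0.701
grasp_force: 54.5
```

>>> carry_out:
  commands:
    - [0,0,0.12,0,0,0]
    - [0,0,0.12,0,0,0]
    - [0,0,0.08,0,0,0]
    - [0,0,0.03,0,0,0]
    - [0,0,0,0,0,0]

```text
time_s: 24.05
ee_pos: [453.2, 1.6, 69.3]
tool_rot: [-3.142, 0.001, -0.003]
ft_force: [0.1, 0.8, -1.8]
opening: 0.705
grasp_force: 54.5
```

>>> carry_out:
  commands:
    - [0,0,0.02,0,0,0]
    - [0,0,0.02,0,0,0]
    - [0,0,0.02,0,0,0]
    - [0,0,0,0,0,0]
    - [0,0,0,0,0,0]

```text
time_s: 24.55
ee_pos: [453.6, 1.6, 65.4]
tool_rot: [3.142, -0.0, -0.003]
ft_force: [0.1, -0.7, -1.0]
opening: 0.7
grasp_force: 54.5
```

>>> carry_out:
  commands:
    - [0,0,0.02,0,0,0]
    - [0,0,0.01,0,0,0]
    - [0,0,0.01,0,0,0]
    - [0,0,0,0,0,0]
    - [0,0,0,0,0,0]

```text
time_s: 25.05
ee_pos: [453.7, 1.6, 63.5]
tool_rot: [3.141, -0.0, -0.003]
ft_force: [-4.9, 0.7, 15.8]
opening: 0.701
grasp_force: 56.3
```

>>> carry_out:
  commands:
    - [0,0,0,0,0,0]
    - [0,0,0,0,0,0]
    - [0,0,0,0,0,0]
    - [0,0,0,0,0,0]
    - [0,0,0,0,0,0]
  fingers: 1

```text
time_s: 25.55
ee_pos: [453.5, 1.6, 62.2]
tool_rot: [-3.142, 0.0, -0.003]
ft_force: [-0.1, -0.5, 0.6]
opening: 0.998
grasp_force: 0.0
```

>>> carry_out:
  commands:
    - [0,0,-0.2,0,0,0]
    - [0,0,-0.4,0,0,0]
    - [0,0,-0.4,0,0,0]
    - [0,0,-0.4,0,0,0]
    - [0,0,-0.3,0,0,0]

```text
time_s: 26.05
ee_pos: [454.0, 1.7, 191.6]
tool_rot: [-3.142, -0.002, -0.003]
ft_force: [0.2, -0.5, -0.6]
opening: 0.998
grasp_force: 0.0
```

>>> carry_out:
  commands:
    - [-0.05,-0.58,0,0,0,0]
    - [-0.05,-0.58,0,0,0,0]
    - [-0.05,-0.58,0,0,0,0]
    - [-0.05,-0.58,0,0,0,0]
    - [-0.05,-0.58,0,0,0,0]

```text
time_s: 26.55
ee_pos: [435.1, 220.6, 189.9]
tool_rot: [3.142, -0.0, -0.004]
ft_force: [1.1, -0.6, 0.7]
opening: 1.003
grasp_force: 0.0
```

>>> carry_out:
  commands:
    - [-0.06,-0.58,0,0,0,0]
    - [-0.05,-0.56,0,0,0,0]
    - [0,0,0,0,0,0]
    - [0,0,0,0,0,0]
    - [0,0,0,0,0,0]

```text
time_s: 27.05
ee_pos: [427.6, 303.3, 189.4]
tool_rot: [3.14, 0.001, -0.004]
ft_force: [-0.1, -1.1, -0.4]
opening: 1.0
grasp_force: 0.0
```

>>> carry_out:
  commands:
    - [-0.02,-0.02,0.4,0,0,0]
    - [0,0,0.5,0,0,0]
    - [0,0,0.5,0,0,0]
    - [0,0,0.3,0,0,0]
    - [0,0,0,0,0,0]

```text
time_s: 27.55
ee_pos: [424.4, 302.4, 59.3]
tool_rot: [3.137, 0.005, -0.006]
ft_force: [-0.7, -0.6, 0.9]
opening: 0.997
grasp_force: 0.0
```

>>> carry_out:
  commands:
    - [0,0,0.2,0,0,0]
    - [0,0,0.2,0,0,0]
    - [0,0,0.05,0,0,0]
    - [0,0,0,0,0,0]
    - [0,0,0,0,0,0]

```text
time_s: 28.05
ee_pos: [426.9, 306.3, 29.7]
tool_rot: [-3.141, -0.001, -0.004]
ft_force: [0.3, 0.9, -1.4]
opening: 1.001
grasp_force: 0.0
```

>>> carry_out:
  commands:
    - [0,0.01,0.04,0,0,0]
    - [0,0,0.04,0,0,0]
    - [0,0,0,0,0,0]
    - [0,0,0,0,0,0]
    - [0,0,0,0,0,0]

```text
time_s: 28.55
ee_pos: [426.0, 305.5, 22.6]
tool_rot: [-3.142, -0.0, -0.003]
ft_force: [0.1, 0.6, 0.2]
opening: 1.001
grasp_force: 0.0
```

>>> carry_out:
  commands:
    - [0,0,0,0,0,0]
    - [0,0,0,0,0,0]
    - [0,0,0,0,0,0]
    - [0,0,0,0,0,0]
    - [0,0,0,0,0,0]
  fingers: 0
  grip_force: 110

```text
time_s: 29.05
ee_pos: [426.0, 304.8, 23.3]
tool_rot: [3.14, -0.0, -0.003]
ft_force: [-2.3, -4.2, 9.8]
opening: 0.425
grasp_force: 108.9
```

>>> carry_out:
  commands:
    - [0,0,-0.1,0,0,0]
    - [0,0,-0.3,0,0,0]
    - [0,0,-0.5,0,0,0]
    - [0,0,-0.5,0,0,0]
    - [0,0,-0.5,0,0,0]

```text
time_s: 29.55
ee_pos: [424.9, 304.8, 165.6]
tool_rot: [3.141, 0.002, -0.003]
ft_force: [1.0, 0.3, -6.2]
opening: 0.418
grasp_force: 110.9
```

>>> carry_out:
  commands:
    - [0.2,0.4,0,0,0,0]
    - [0.25,0.45,0,0,0,0]
    - [0.25,0.45,0,0,0,0]
    - [0.25,0.45,0,0,0,0]
    - [0.25,0.45,0,0,0,0]

```text
time_s: 30.05
ee_pos: [515.0, 138.5, 164.4]
tool_rot: [3.141, 0.002, -0.003]
ft_force: [0.9, -0.7, -7.5]
opening: 0.422
grasp_force: 111.4
```

>>> carry_out:
  commands:
    - [0.28,0.5,0,0,0,0]
    - [0.28,0.5,0,0,0,0]
    - [0.28,0.5,0,0,0,0]
    - [0.28,0.5,0,0,0,0]
    - [0.28,0.5,0,0,0,0]

```text
time_s: 30.55
ee_pos: [619.3, -49.1, 164.0]
tool_rot: [-3.141, 0.002, -0.003]
ft_force: [1.1, 0.5, -5.7]
opening: 0.419
grasp_force: 111.4
```

>>> carry_out:
  commands:
    - [0.28,0.5,0,0,0,0]
    - [0.2,0.36,0,0,0,0]
    - [0.1,0.17,0,0,0,0]
    - [0,0,0,0,0,0]
    - [0,0,0,0,0,0]

```text
time_s: 31.05
ee_pos: [662.0, -123.6, 163.9]
tool_rot: [-3.14, 0.003, -0.003]
ft_force: [-1.0, 1.0, -7.5]
opening: 0.419
grasp_force: 111.2
```

>>> carry_out:
  commands:
    - [0.1,0.14,0,0,0,0]
    - [0,0,0.3,0,0,0]
    - [0,0,0.4,0,0,0]
    - [0,0,0.3,0,0,0]
    - [0,0,0,0,0,0]

```text
time_s: 31.55
ee_pos: [667.2, -133.9, 85.9]
tool_rot: [-3.14, 0.008, -0.001]
ft_force: [-1.2, 0.3, -6.6]
opening: 0.422
grasp_force: 111.0
```

```bash
python3 - <<'E'
from h import *
A=imaging.snapshot("top"); B=imaging.snapshot("scene")
o=np.vstack([cv2.resize(B[190:290,90:220],(780,600))]); cv2.imwrite("pics/last.png",o[:,:,::-1])
for n,im in(("top",A),("scene",B)):
    hsv=cv2.cvtColor(im,cv2.COLOR_RGB2HSV); m=cv2.inRange(hsv,(45,100,40),(85,255,255))
    ys,xs=np.nonzero(m); k=(xs>90)&(ys>95); 
    if n=="scene": k&=(ys>180)&(ys<290)&(xs<230)
    print(n,k.sum(),xs[k].min(),xs[k].max(),ys[k].min(),ys[k].max())
for z,r in((29+6,56),(29+17.3*0,56)):
    a=np.linspace(0,6.28,60); P=np.array([proj("scene",[668.5+r*np.cos(t),-134.5+r*np.sin(t),z]) for t in a]); print(z,P.min(0),P.max(0))
print(arm.get_state()["ee_pos"])
E
```

```text
top 397 334 389 118 164
scene 599 121 185 220 263
35 [128.22840699 213.61209301] [178.49186482 246.97290618]
29.0 [128.72720839 215.54580179] [178.82225934 248.93808471]
[ 670.6278292  -134.62305807   90.12926351]
```

View pics/last.png

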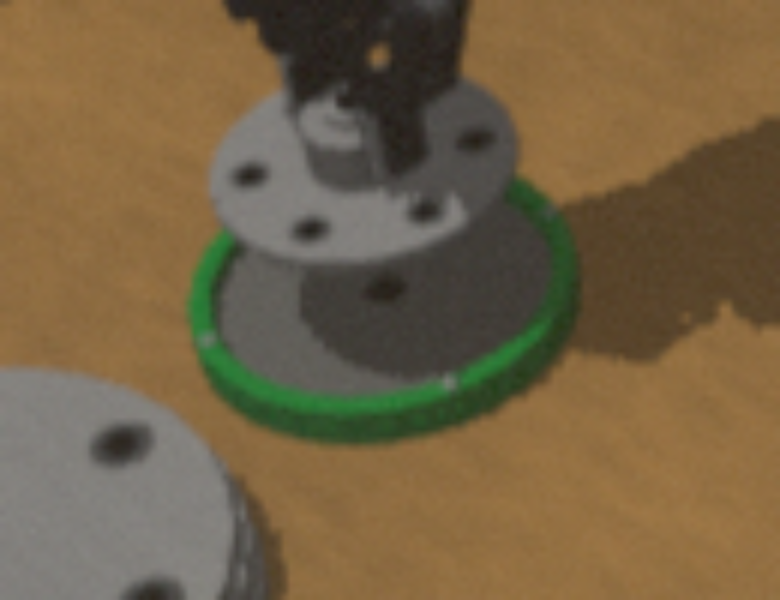

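Flange is held level at scene centre ≈(150.6,218), above the nest with its centre hole at ≈(154,238).

```bash
python3 - <<'E'
from h import *
a=np.linspace(0,6.28,200)
def ext(c,r,z):
    P=np.array([proj("scene",[c[0]+r*np.cos(t),c[1]+r*np.sin(t),z]) for t in a]); return P.min(0).round(1),P.max(0).round(1)
for z in (72,77): print(z,ext((668.5,-134.5),56,z))
print(ext((668,-133.3),73,18),ext((670,-135),73,18),plane("scene",(153.7,237.7),10))
E
```

```text
72 (array([125.1, 201.4]), array([176.4, 234.6]))
77 (array([124.6, 199.7]), array([176.1, 232.9]))
(array([122.4, 214.5]), array([187.4, 258.2])) (array([121.3, 214.6]), array([186.3, 258.3])) [ 670.61073639 -137.37402831   10.        ]
```

>>> carry_out:
  commands:
    - [0,0,0.15,0,0,0]
    - [0,0,0.2,0,0,0]
    - [0,0,0.15,0,0,0]
    - [0,0,0.1,0,0,0]
    - [0,0,0,0,0,0]

```text
time_s: 32.15
ee_pos: [669.0, -135.4, 42.9]
tool_rot: [-3.141, 0.004, -0.003]
ft_force: [-1.7, -0.9, -6.5]
opening: 0.419
grasp_force: 111.0
```

>>> carry_out:
  commands:
    - [0,0,0.04,0,0,0]
    - [0,0,0.04,0,0,0]
    - [0,0,0,0,0,0]
    - [0,0,0,0,0,0]
    - [0,0,0,0,0,0]

```text
time_s: 32.65
ee_pos: [670.9, -135.7, 39.4]
tool_rot: [3.141, -0.001, -0.003]
ft_force: [-0.2, -0.5, -6.0]
opening: 0.416
grasp_force: 111.1
```

>>> carry_out:
  commands:
    - [-0.01,0,0.03,0,0,0]
    - [0,0,0.03,0,0,0]
    - [0,0,0.03,0,0,0]
    - [0,0,0.02,0,0,0]
    - [0,0,0,0,0,0]

```text
time_s: 33.15
ee_pos: [669.5, -135.5, 30.3]
tool_rot: [-3.141, 0.001, -0.003]
ft_force: [-0.2, 0.1, -6.7]
opening: 0.416
grasp_force: 111.1
```

>>> carry_out:
  commands:
    - [0,0,0.01,0,0,0]
    - [0,0,0.01,0,0,0]
    - [0,0,0,0,0,0]
    - [0,0,0,0,0,0]
    - [0,0,0,0,0,0]

```text
time_s: 33.65
ee_pos: [669.9, -135.6, 29.4]
tool_rot: [3.142, -0.0, -0.003]
ft_force: [1.3, -0.1, -6.1]
opening: 0.42
grasp_force: 111.1
```

>>> carry_out:
  commands:
    - [0,0,0.01,0,0,0]
    - [0,0,0.01,0,0,0]
    - [0,0,0.01,0,0,0]
    - [0,0,0,0,0,0]
    - [0,0,0,0,0,0]

```text
time_s: 34.15
ee_pos: [669.9, -135.6, 27.4]
tool_rot: [3.142, -0.0, -0.003]
ft_force: [-1.0, 0.6, -1.9]
opening: 0.419
grasp_force: 111.6
```

>>> carry_out:
  commands:
    - [0,0,0.01,0,0,0]
    - [0,0,0,0,0,0]
    - [0,0,0,0,0,0]
    - [0,0,0,0,0,0]
    - [0,0,0,0,0,0]

```text
time_s: 34.65
ee_pos: [669.9, -135.6, 27.4]
tool_rot: [3.141, -0.0, -0.003]
ft_force: [-5.0, 1.5, 5.6]
opening: 0.423
grasp_force: 112.1
```

>>> carry_out:
  commands:
    - [0,0,0,0,0,0]
    - [0,0,0,0,0,0]
    - [0,0,0,0,0,0]
    - [0,0,0,0,0,0]
    - [0,0,0,0,0,0]
  fingers: 0.65

```text
time_s: 35.15
ee_pos: [670.1, -135.6, 26.4]
tool_rot: [3.142, -0.0, -0.003]
ft_force: [0.4, -0.2, 0.0]
opening: 0.656
grasp_force: 0.0
```

>>> carry_out:
  commands:
    - [0,0,-0.1,0,0,0]
    - [0,0,-0.3,0,0,0]
    - [0,0,-0.5,0,0,0]
    - [0,0,-0.5,0,0,0]
    - [0,0,-0.5,0,0,0]

```text
time_s: 35.65
ee_pos: [669.8, -135.5, 170.8]
tool_rot: [-3.142, -0.0, -0.003]
ft_force: [-0.1, -0.0, 0.5]
opening: 0.649
grasp_force: 0.0
```

>>> carry_out:
  commands:
    - [0,0.4,-0.2,0,0,0]
    - [0,0.5,0,0,0,0]
    - [0,0.5,0,0,0,0]
    - [0,0.5,0,0,0,0]
    - [0,0,0,0,0,0]
  fingers: 1

```text
time_s: 36.15
ee_pos: [667.1, -287.9, 184.2]
tool_rot: [3.136, 0.0, -0.013]
ft_force: [-0.6, -0.7, 0.5]
opening: 1.003
grasp_force: 0.0
```

```bash
python3 - <<'E'
from h import *
a=np.linspace(0,6.28,200)
def rim(n,c,r,z): return np.array([proj(n,[c[0]+r*np.cos(t),c[1]+r*np.sin(t),z]) for t in a])
B=imaging.snapshot("scene"); cv2.imwrite("pics/end.png",B[:,:,::-1])
hsv=cv2.cvtColor(B,cv2.COLOR_RGB2HSV); g=cv2.cvtColor(B,cv2.COLOR_RGB2GRAY)
# bright flange plate in the nest vs darker floor
print("expected plate",rim("scene",(669.5,-135),56,16).min(0),rim("scene",(669.5,-135),56,16).max(0))
for r in range(212,262,3): print(r,' '.join(f"{v//10:2d}" for v in g[r,118:192:2]))
p=proj("scene",[455,3,86]).astype(int); print("wheel top expect",p)
for r in range(p[1]-10,p[1]+30,3): print(r,' '.join(f"{v//10:2d}" for v in g[r,p[0]-26:p[0]+28:2]))
print(arm.get_state()["ft_force"])
E
```

```text
expected plate [129.29165225 219.82278675] [179.08932267 253.31375033]
212 11 11 11 11 11 11 11 11 11 11 11 11 10 10 10  8  6  7  6  6  6  6  7  7  7  7  6  6  6  9  9  7  7  7  9  9  9
215 11 11 11 11 11 11 11 11 11 11 11 11 11 11 10 10 10  9  7  8  8  6  8  8  7  7  7  6  9 10 10 11 11 11 11 10 11
218 10 10 10 11 11 11 10 11 10 10 11 10 11 10  8  8  7  6  6  6  5  6  7  7  7  8  8  9 10 10 11 11 11 11 10 10 11
221 11 11 11 10 11 11 11 11 10  9  9  8  6  5  7  9 10 12 12 12 13 13 12 11 10  8  7  6  7  9  9 10 11 11 11 11 11
224 11 10 10 11 10 11 10  9  8  6  5  9 12 12 12 12 11 12 11 12 11  6  4  8 12 12 12 11  9  7  8  9 10 11 10 11 11
227 11 11 11 10 10  9  8  6  6 10 12 12  6  6 11 11  4  3  7 10 12 11 11 12 12 12 12 12 12  9  9  7  9  9 11 11 10
230 10 11 10 10  9  8  5  8 12 12 12 12 11  9 12 10 11 10  9 10 12 10 10 12 12 12 12 12 12 12  8  8  8  8  7 10 10
233 10 10 10  9  8  5  9 12 12 12 12 12 12  9 11 12 11 12 12 11  8  5  6  7 10 11  5  4  8 12  9  9  9  9  6  8 11
236 10 11  9  8  5  8 12 12 12 11 12 12 12 11  7  7  7  6  6  6  6  6  6  7 12 12 11 11 12 12  8  8  9  8  5 
[... 1480 characters left out ...]
0 11 11  4  4  4  3  4  4  5  4  4  4  4  4  4  7 11 11 11 11 11 11
201 11 10 10 11 11 11 11  5  4  4  4  3  3  4  4  4  4  4  3  4  8 11 10 10 11 11 11
204 10 10 10 11 11 10  7  4  4  3  3  4  3  3  4  4  4  4  4  3  5  5  5  7  8  9 11
207 10 10 10 10  9  7  7  4  4  4  4  4  3  4  4  4  3  4  3  3  5  5  5  5  7 10  7
210 10 10 10  8  7  7  7  5  4  3  4  3  3  4  4  3  4  3  4  4  4  5  5  5  6  7  5
213 11 10  6  7  7  7  7  6  4  4  3  4  4  3  3  4  3  4  3  4  4  5  5  5  6  5  5
216  9  9 11  7  7  7  7  7  6  4  4  3  3  4  4  3  4  4  4  5  5  5  6  6  4  5  8
219  6  6  7  7  7  7  7  7  7  7  6  5  5  4  4  4  6  6  6  7  7  7  6  4  5  8 11
[-0.11624468  1.35528083 -0.21659293]
```

```bash
python3 -c "
from workcell import arm
print(arm.finish_job())"
```

```text
the job is handed in; nothing more can be done
None
```

The roller unit is apart and handed in at about 36 s: the bolt is down in the block, the roller and wheel are on their spindles, the flange was lowered into the nest with its hub up, and the gripper is open and clear. I checked the bolt and roller by eye, and the wheel and flange by pixel readings and contact forces.

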